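Draw a spring balance out to its mark

TASK

Lift the tubular spring balance out of the parts tray and lay it level in the bench anchor, its tube down in the slot between the two cheeks and its square tail plate behind them. Then draw its black handle straight out, away from the cheeks, against the inner spring until the ring engraved on the rod is level with the mouth of the tube, and finish while still holding it there; leave the other things where they are.

Things in the scene. Friction and masses are not known exactly. Their poses are not given: they have to be found in the camera images.
- balance: loose spring balance, 163 mm long, 130-225 g, lying along its x: aluminium tube, 20 mm diameter, x -50 to +50 mm; square steel tail plate 40 x 40 mm, x +50 to +57; square steel mouth collar 40 x 40 mm, x -60 to -50; black spool handle beyond, on the -x side. Origin on the underside of the square plates, below mid-tube; tube axis 20 mm above it; z up. Starts in the tray, handle roughly to the robot
- tail_plate (a point): point on the tube's axis where the tube meets the front (-x) face of the tail plate, at (50, 0, 20) mm in the balance; axes as the balance
- mouth (a point): point on the tube's axis at the outer face of the mouth collar, at (-60, 0, 20) mm in the balance; the steel rod (10 mm in diameter) comes out here
- plunger (a joint): how far rod and handle are drawn out, m: 0 closed, 0.065 end stop; the handle moves along the balance's -x. Inner spring: 2.4 N to start, plus 160 N/m (9.6 N at the mark); it closes when let go. At 0.045 the 3 mm wide dark engraved ring on the rod is centred at the mouth; at less it is hidden in the tube
- handle_grip (a point): middle of the handle's waist, on the axis, moves with the handle, at (-84, 0, 20) mm in the balance when closed. The waist is 16 mm in diameter and 32 mm long, between a shoulder disc 24 mm in diameter (4 mm thick, towards the collar, 4 mm off it when closed) and an end disc 30 mm in diameter (6 mm thick)
- tray: grey open parts tray fixed to the bench, 240 mm along x, 190 mm along y, 35 mm high, walls and floor 5 mm thick; origin under its centre. The balance lies in its -y half, a wheel and a motor in its +y half
- anchor: bench anchor, fixed; origin under it, z up. Grey base plate 6 mm thick, 90 mm wide, x -90 to +120 mm. Two upright dark steel cheeks at x 60 to 72 mm leave a slot 27 mm wide, open at the top, down to the plate; flared from 40 to 55 mm above the bench. The balance lies on the plate along x, tail plate on the +x side of the cheeks, handle towards -x, the way it is drawn
- anchor_slot (a point): middle of the slot at the cheeks' +x face, 26 mm above the bench, at (72, 0, 26) mm in the anchor; tail_plate comes here when the balance lies in the anchor, drawn tight; axes as the anchor
- wheel: bystander: black robot wheel, 66 mm in diameter, 27 mm high, lying in the tray; origin under its centre
- motor: bystander: small yellow gear motor, 69 x 22 x 18 mm, lying in the tray; origin underneath
- tape: bystander: roll of tape, 60 mm in diameter, 18 mm high, flat on the bench; origin under its centre
- bottle: bystander: clear water bottle with a cap, 65 mm in diameter, 181 mm high, upright; origin under its centre
- board: bystander: small circuit board, 68 x 53 mm, 14 mm high; origin under its centre
- screwdriver: bystander: screwdriver lying on the bench at the robot's right
- knife: bystander: closed utility knife, 150 x 22 x 17 mm, lying on the bench at the robot's left; origin under its centre
There are look-alikes about, which are no part of the job. Leave any red look-alike of the anchor alone. Of the things that look like the balance, the smaller one is meant.

How it is judged:
On the way, in this order (a step that is already met when the one before it is completed fails the run):
1. the balance is lifted clear of the tray (its underside 40 mm above the bench) (height (world z) of balance above 0.04 m and contact force between balance and tray below 0.1 N), for 0.1 s.
2. the balance lies level in the anchor, tube in the slot, tail plate behind the cheeks (x of tail_plate in the frame of anchor_slot between -0.004 and 0.075 m and y of tail_plate in the frame of anchor_slot between -0.006 and 0.006 m and z of tail_plate in the frame of anchor_slot between -0.006 and 0.01 m and angle between the x axis of balance and the x axis of anchor, either way round below 0.2 rad and contact force between balance and tray below 0.2 N), for 0.2 s.
At the end, for the whole second after the job is handed in: Handle drawn out 45 mm, within 5 mm, still, held by the fingers (over 3 N); tail plate pulled against the cheeks (over 5 N, within 5 mm), at most 6 mm off the slot's middle sideways, -6 to +10 mm in height, within 0.2 rad of the anchor's direction; not touching the tray (value of joint plunger between 0.04 and 0.05 m and velocity of joint plunger between -0.01 and 0.01 m/s and x of tail_plate in the frame of anchor_slot between -0.004 and 0.005 m and y of tail_plate in the frame of anchor_slot between -0.006 and 0.006 m and z of tail_plate in the frame of anchor_slot between -0.006 and 0.01 m and angle between the x axis of balance and the x axis of anchor, either way round below 0.2 rad and contact force between balance and tray below 0.2 N and contact force between balance and anchor above 5 N and contact force between the fingers and balance above 3 N); the arm keeps its last pose, push and grip.
It fails at once if a bystander (wheel, motor, tape, bottle, board, screwdriver or knife) is moved more than 30 mm (distance of any of wheel, motor, tape, bottle, board, screwdriver, knife from where it was at the start of the episode above 0.03 m).
It also fails if it takes over 58 s, if anything falls off the work surface, if the arm or the gripper's body presses on something with over 40 N, if the wrist force passes 120 N, or if a joint passes its speed limit or range.

ROBOT

A 7-joint arm with a two-finger parallel gripper is mounted at the origin on the work surface. World frame = base frame: x ahead of the robot, y to its left, z up, the work surface at z = 0. Lengths are in m, angles in rad, forces in N, time in s.
With the tool pointing down it reaches from about 0.4 to 0.925 m from the base axis. Payload 5.6 kg.
Tool frame: the origin (TCP) lies between the finger pads; the fingertips stand 19 mm ahead of it and the grasp point (between the pads) is the TCP (env.nose_length is the z of the fingertips in the tool frame, in m); z points along the fingers, y is the line along which they close (so a half turn about z gives the same grasp; the last joint's range is limited). The gripper opens to 85 mm and grips with 20 to 120 N. Pads are 22 mm wide; open, the fingers measure 114 mm over their backs; the gripper's body (76 mm by 85 mm) begins 54 mm behind the grasp point. The pads swing forward as they close: fully open they stand 13 mm farther back than shut.
Start: joints at [-1.19, 0.468, -0.012, 1.603, 0.006, 1.071, -0.056], TCP at [0.267, 0.592, 0.25] pointing down, gripper open.
Joint ranges: [-2.53, 2.53], [-0.31, 2.02], [-1.57, 1.55], [0.28, 2.44], [-1.29, 4.43], [0.15, 1.84], [-2.92, 2.92]. Speed limits (rad/s): [2.57, 2.57, 3.14, 3.14, 3.14, 3.14, 3.14].

INTERFACE

Orientations are given as [roll, pitch, yaw] about the fixed x, y, z axes, in that order (R = Rz(yaw) Ry(pitch) Rx(roll)).
In Python, from cell import status, grab_frame, calibration, env gives the robot as it stands.
- The arm moves only by the tool arm_command, never from a script. Its argument "moves" is a list of rows, each a list of 7 numbers: the shift along the tool's x, y, z in units of 30 mm (1.0 is 30 mm), then the turn, a rotation vector about the tool's x, y, z in units of 6 degrees (1.0 is 6 degrees), then the gripper's target within -1 to 1 (fully open at 1, half-way at 0, shut at -1). A call has 1 to 5 rows; each row shifts and turns the commanded pose from where the row before left it, along the tool's axes as they then stand; what a row does not reach is not made up. A row lasts 1/12 s, in which the tool goes at most 41.7 mm and 7.16 degrees, less where a joint would pass 70% of its speed; a pose out of reach is approached as far as the arm can. A call is refused whole if a number of a shift passes 1 or a number of a turn 1, either way. A call with a gripper value outside its range is refused whole. The fingers move at their own pace and stop on an object; "force" is the grip in N (left out, the last holds). Time passes only in rows, so rows that do not move let the fingers close. It gives the time, the measured TCP pose, the force, the opening and the grip force at its end, in the units of the state.
- status.get_state(): the state, without advancing time (a new reading comes with each control period).
- grab_frame(name): name is "scene" or "top"; returns the picture (420x560x3 uint8, red, green, blue); there is no depth.
- calibration(name): a dict with "fovy" (degrees; the focal length in pixels is half the picture's height over the tangent of half this angle, whatever the lens; pixels are square), "cx", "cy" (the principal point, pixels), "position" and "rotation" of the camera in the world. Camera axes: x right, y down, z forward; pixel columns grow to the right and rows downward; lengths in m; the calibration is good to about 2 mm. A picture is of the moment at which its call begins. calibration takes no time and is no camera call.
- env.job_done(): hands the job in; it is judged then, once.
The state is a dict: "time": time; "joint_pos": joint angles; "joint_vel": joint speeds; "tau": joint torques, N m; "eef_pos": TCP position; "ee_rot": TCP orientation; "ft_force": force on the tool from outside, world axes, zero at the start; "moment": the same for the moment, N m; "finger_gap": finger opening in m; "grip_force": force on a finger pad.
Only numpy, scipy, OpenCV 4.12 (cv2) and the standard library are available. Lean on these libraries where they do the work, as an engineer would, in place of code of your own. Each camera call takes 0.05 s, during which the arm holds its last target. There are 200 camera calls.

## Working session

There is one attempt and no reset: what is moved stays moved. The work goes in short steps, Python scripts to look and compute and a tool call to move; the robot and the scene stay as the last step left them, time stands still between calls to the robot, and variables do not carry over. Pictures are saved under pics/ and viewed, at most 10 in all, crops included, and the job is handed in when it is done.

Besides the shell and the picture viewer there is one more tool, called after ">>>" by a JSON object that holds its "api" and its "payload". arm_command: Moves the arm, as the interface text tells. Its arguments: {"type":"object","properties":{"moves":{"type":"array","items":{"type":"array","items":{"type":"number"}}},"force":{"type":"number"}},"required":["moves"]}

```bash
mkdir -p pics; ls
python3 - <<'E'
from cell import status, grab_frame, calibration, env
import cv2,numpy as np
for n in("scene","top"):
    f=grab_frame(n); cv2.imwrite(f"pics/{n}0.png",cv2.cvtColor(f,cv2.COLOR_RGB2BGR)); c=calibration(n);print(n,c)
s=status.get_state();print(s['time'],s['eef_pos'],s['ee_rot'],env.nose_length)
E
```

```text
pics
scene {'fovy': 54.4661224665416, 'cx': 283.50485169003747, 'cy': 209.50327680852757, 'position': array([ 1.07283009, -0.37681684,  0.83994127]), 'rotation': array([-2.42381158,  0.0179488 ,  0.91562082])}
top {'fovy': 54.86247742680641, 'cx': 275.7484471002399, 'cy': 216.70830322273991, 'position': array([0.42701028, 0.01102132, 1.21497068]), 'rotation': array([-3.04885652, -0.00577838, -1.55858312])}
0.1 [0.26712661 0.59203799 0.24940954] [-3.13994329e+00  1.00388299e-04  2.71775054e+00] 0.019
```

View pics/scene0.png

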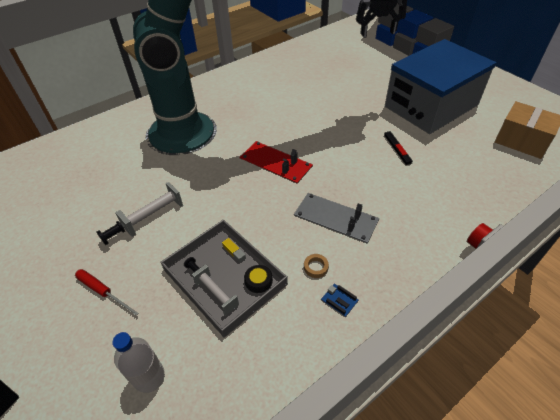

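View pics/top0.png

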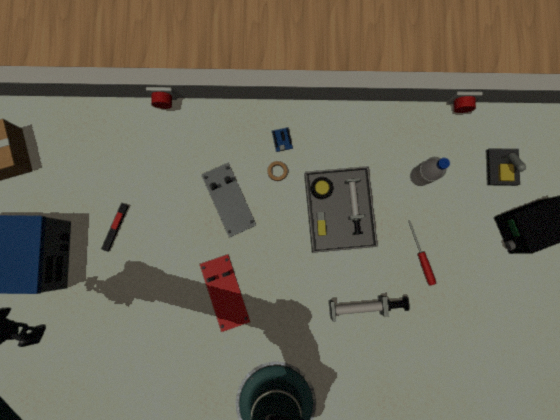

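The balance candidates in the top view are the smaller one in the tray at (355,205) and a larger one on the bench at (370,306). The smaller one in the tray fits the description. The anchor is the grey one at (229,200); the red one at (225,292) is a look-alike. I'll confirm this in enlarged crops.

Run:
```python
import cv2
a=cv2.imread('pics/top0.png')[150:260,195:385];cv2.imwrite('pics/topc.png',cv2.resize(a,None,fx=4.2,fy=4.2,interpolation=cv2.INTER_CUBIC))
a=cv2.imread('pics/scene0.png')[185:335,155:385];cv2.imwrite('pics/scenec.png',cv2.resize(a,None,fx=3.4,fy=3.4,interpolation=cv2.INTER_CUBIC))
```

```text
(no output)
```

View pics/topc.png

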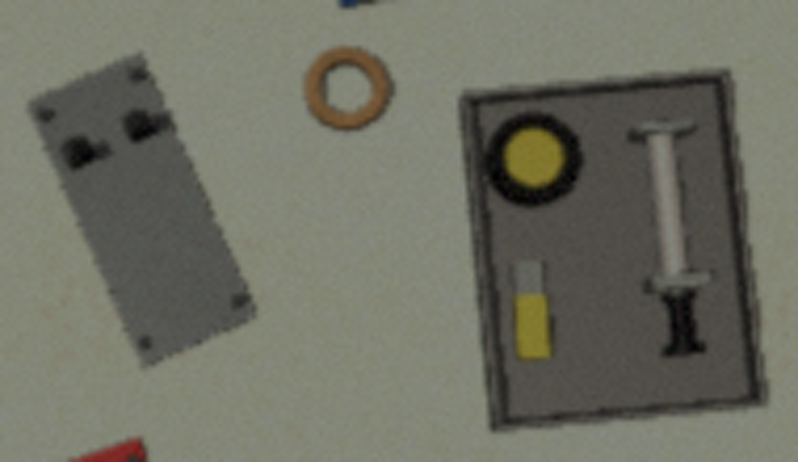

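View pics/scenec.png

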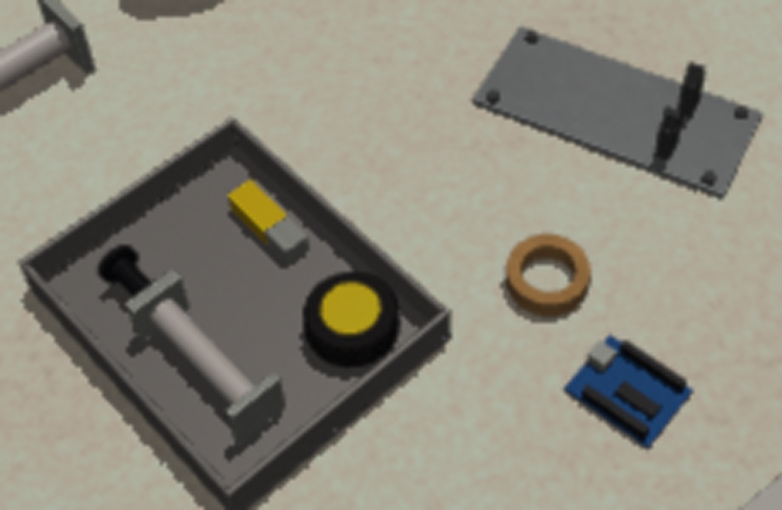

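Confirmed: the small balance lies in the tray's -y half (top ≈(355,205)), and the grey anchor has dark cheeks at top ≈(214,186) and (229,180). Next I triangulate.

```bash
cat > h.py <<'E'
import numpy as np,cv2
from scipy.spatial.transform import Rotation as R
from cell import status, grab_frame, calibration, env
def ray(n,uv):
    c=calibration(n);f=210/np.tan(np.radians(c['fovy']/2))
    d=R.from_euler('xyz',c['rotation']).as_matrix()@np.array([(uv[0]-c['cx'])/f,(uv[1]-c['cy'])/f,1.])
    return np.array(c['position']),d/np.linalg.norm(d)
def plane(n,uv,z):
    p,d=ray(n,uv);return p+d*(z-p[2])/d[2]
def tri(a,b,na='top',nb='scene'):
    p,d=ray(na,a);q,e=ray(nb,b)
    s=np.linalg.lstsq(np.c_[d,-e],q-p,rcond=None)[0]
    x,y=p+d*s[0],q+e*s[1];return (x+y)/2,np.linalg.norm(x-y)
def project(n,P):
    c=calibration(n);f=210/np.tan(np.radians(c['fovy']/2))
    v=R.from_euler('xyz',c['rotation']).as_matrix().T@(np.array(P)-c['position'])
    return np.array([c['cx']+f*v[0]/v[2],c['cy']+f*v[1]/v[2]])
E
python3 - <<'E'
from h import *
np.set_printoptions(precision=4,suppress=True)
T=lambda x,y:((x+.5)/4.2-.5+195,(y+.5)/4.2-.5+150)
S=lambda x,y:((x+.5)/3.4-.5+155,(y+.5)/3.4-.5+185)
P={'b+x-y':((138,75),(709,178)),'b+x+y':((45,115),(741,112)),'b-x+y':((145,342),(531,38)),'b-x-y':((240,300),(493,96)),
'tailtop':((662,130),(255,398)),'coltop':((678,282),(166,288)),'enddisc':((683,351),(118,263)),
'cheekL':((70,150),(692,70)),'cheekR':((133,118),(670,115))}
for k,(a,b) in P.items(): print(k,*tri(T(*a),S(*b)))
for n,box in(('top',(340,170,370,225)),('scene',(190,260,240,312))):
    im=cv2.imread(f'pics/{n}0.png');x0,y0,x1,y1=box;c=im[y0:y1,x0:x1].astype(int)
    m=((c.min(2)>120)&(c[...,2]-c[...,1]>2)).astype(np.uint8)
    k,l,st,ce=cv2.connectedComponentsWithStats(m);i=1+np.argmax(st[1:,4])
    ys,xs=np.where(l==i);rect=cv2.minAreaRect(np.c_[xs+x0,ys+y0].astype(np.float32));print(n,'tube',ce[i]+[x0,y0],st[i],rect)
    bp=cv2.boxPoints(rect);print(bp)
E
```

```text
b+x-y [0.6876 0.1542 0.0096] 0.002363975383194608
b+x+y [0.6572 0.2199 0.0094] 0.001311068680127085
b-x+y [0.4947 0.1442 0.008 ] 0.0005057650058435662
b-x-y [0.5258 0.0778 0.0113] 0.0023015863897121822
tailtop [ 0.647  -0.2177  0.0379] 0.0023231516877165676
coltop [ 0.5408 -0.2243  0.0435] 0.008515219143153396
enddisc [ 0.4923 -0.2342  0.0264] 0.0015312826234305532
cheekL [0.6247 0.1942 0.0481] 0.0011117622803225985
cheekR [0.6473 0.1504 0.0486] 0.0025027185293510093Traceback (most recent call last):
  File "<stdin>", line 12, in <module>
    return _wrapfunc(a, 'argmax', axis=axis, out=out, **kwds)
    return bound(*args, **kwds)
ValueError: attempt to get argmax of an empty sequence
```

Run:
```python
from h import *
np.set_printoptions(precision=4,suppress=True)
for n,box in(('top',(340,170,370,225)),('scene',(190,260,240,312))):
    im=cv2.imread(f'pics/{n}0.png');x0,y0,x1,y1=box;c=im[y0:y1,x0:x1].astype(int)
    m=(c.mean(2)>125).astype(np.uint8)
    if n=='scene': m=((c.mean(2)>115)&(c[...,2]>=c[...,1])).astype(np.uint8)
    k,l,st,ce=cv2.connectedComponentsWithStats(m)
    if k<2: print(c.mean(2).max());continue
    i=1+np.argmax(st[1:,4]);ys,xs=np.where(l==i);p=np.c_[xs+x0,ys+y0].astype(np.float32)
    rect=cv2.minAreaRect(p);print(n,ce[i]+[x0,y0],st[i],rect)
    v=cv2.fitLine(p,cv2.DIST_L2,0,.01,.01).ravel();t=(p-v[2:])@v[:2];e=[v[2:]+v[:2]*q for q in(t.min(),t.max())]
    print(*e,[plane(n,q,.030) for q in e])
# black handle in top
im=cv2.imread('pics/top0.png')[216:238,345:372];m=(im.max(2)<50).astype(np.uint8)
k,l,st,ce=cv2.connectedComponentsWithStats(m);i=1+np.argmax(st[1:,4]);print(st[i],ce[i]+[345,216],plane('top',ce[i]+[345,216],.028))
T=lambda x,y:((x+.5)/4.2-.5+195,(y+.5)/4.2-.5+150)
for q in((630,133),(694,127),(645,287),(711,277)):print(plane('top',T(*q),.045))
print('tray',[plane('top',T(*q),.035) for q in((462,95),(728,72),(765,400),(495,428))])
print('anch',[plane('top',T(*q),.006) for q in((28,103),(140,53),(257,315),(145,367))])
```

```text
top [353.125 195.5  ] [13 22  2  8  8] ((353.0799865722656, 195.5599822998047), (7.071067810058594, 0.8485281467437744), 81.8698959350586)
[352.8305 192.0143] [353.4249 199.0486] [array([ 0.6136, -0.2219,  0.03  ]), array([ 0.5927, -0.2235,  0.03  ])]
scene [214.5992 287.5455] [ 11  13  29  30 242] ((214.60049438476562, 287.3805236816406), (36.75862121582031, 6.758620262145996), 46.39718246459961)
[201.715  274.2767] [227.3272 300.6533] [array([ 0.5434, -0.2281,  0.03  ]), array([ 0.6381, -0.2178,  0.03  ])]
[  7   3  11  16 108] [356.9444 226.8611] [ 0.5105 -0.2338  0.028 ]
[ 0.6427 -0.195   0.045 ]
[ 0.6476 -0.2397  0.045 ]
[ 0.535 -0.205  0.045]
[ 0.5425 -0.2508  0.045 ]
tray [array([ 0.6701, -0.0783,  0.035 ]), array([ 0.6891, -0.2662,  0.035 ]), array([ 0.4582, -0.2898,  0.035 ]), array([ 0.4365, -0.1025,  0.035 ])]
anch [array([0.6661, 0.2324, 0.006 ]), array([0.7038, 0.1526, 0.006 ]), array([0.515 , 0.0648, 0.006 ]), array([0.4769, 0.1438, 0.006 ])]
```

Balance centre ≈(0.592,-0.2225), yaw 5.7°. Anchor origin ≈(0.577,0.142), yaw 25°. I'll turn the tool and go over to the tray.

>>> {"api": "arm_command", "payload": {"moves": [[0, 0, 0, 0, 0, -1, 0], [0, 0, 0, 0, 0, -1, 0], [0, 0, 0, 0, 0, -1, 0], [0, 0, 0, 0, 0, -1, 0], [0, 0, 0, 0, 0, -1, 0]], "force": 60}}

```text
time: 0.52
eef_pos: [0.2672, 0.5922, 0.2497]
ee_rot: [-3.141, -0.001, -3.037]
ft_force: [-0.7, -1.4, -0.1]
finger_gap: 0.0428
grip_force: 0.0
```

>>> {"api": "arm_command", "payload": {"moves": [[-0.28, -1, 0, 0, 0, 0, 0], [-0.28, -1, 0, 0, 0, 0, 0], [-0.28, -1, 0, 0, 0, 0, 0], [-0.28, -1, 0, 0, 0, 0, 0], [-0.28, -1, 0, 0, 0, 0, 0]]}}

```text
time: 0.93
eef_pos: [0.3243, 0.4457, 0.2498]
ee_rot: [-3.141, -0.0, -3.042]
ft_force: [0.6, 0.1, -0.4]
finger_gap: 0.0426
grip_force: 0.0
```

>>> {"api": "arm_command", "payload": {"moves": [[-0.28, -1, 0, 0, 0, 0, 0], [-0.28, -1, 0, 0, 0, 0, 0], [-0.28, -1, 0, 0, 0, 0, 0], [-0.28, -1, 0, 0, 0, 0, 0], [-0.28, -1, 0, 0, 0, 0, 0]]}}

```text
time: 1.35
eef_pos: [0.3809, 0.3007, 0.2501]
ee_rot: [-3.141, -0.0, -3.042]
ft_force: [0.6, 0.1, 0.4]
finger_gap: 0.0426
grip_force: 0.0
```

>>> {"api": "arm_command", "payload": {"moves": [[-0.28, -1, 0, 0, 0, 0, 0], [-0.28, -1, 0, 0, 0, 0, 0], [-0.28, -1, 0, 0, 0, 0, 0], [-0.28, -1, 0, 0, 0, 0, 0], [-0.28, -1, 0, 0, 0, 0, 0]]}}

```text
time: 1.77
eef_pos: [0.4376, 0.1557, 0.2502]
ee_rot: [-3.142, -0.0, -3.042]
ft_force: [1.2, 0.2, -0.2]
finger_gap: 0.0426
grip_force: 0.0
```

>>> {"api": "arm_command", "payload": {"moves": [[-0.28, -1, 0, 0, 0, 0, 0], [-0.28, -1, 0, 0, 0, 0, 0], [-0.28, -1, 0, 0, 0, 0, 0], [-0.28, -1, 0, 0, 0, 0, 0], [-0.28, -1, 0, 0, 0, 0, 0]]}}

```text
time: 2.18
eef_pos: [0.4943, 0.0107, 0.2502]
ee_rot: [3.142, -0.0, -3.042]
ft_force: [0.4, 0.5, -1.4]
finger_gap: 0.0429
grip_force: 0.0
```

>>> {"api": "arm_command", "payload": {"moves": [[-0.28, -1, 0, 0, 0, 0, 0], [-0.28, -1, 0, 0, 0, 0, 0], [-0.28, -1, 0, 0, 0, 0, 0], [-0.28, -1, 0, 0, 0, 0, 0], [-0.28, -1, 0, 0, 0, 0, 0]]}}

```text
time: 2.6
eef_pos: [0.5511, -0.1343, 0.25]
ee_rot: [3.141, -0.001, -3.042]
ft_force: [-0.7, 0.5, 0.3]
finger_gap: 0.0428
grip_force: 0.0
```

>>> {"api": "arm_command", "payload": {"moves": [[-0.28, -1, 0.5, 0, 0, 0, 0], [-0.28, -1, 0.5, 0, 0, 0, 0], [-0.28, -0.8, 0.5, 0, 0, 0, 0], [0, 0, 1, 0, 0, 0, 0], [0, 0, 0, 0, 0, 0, 0]]}}

```text
time: 3.02
eef_pos: [0.581, -0.2147, 0.1696]
ee_rot: [3.139, -0.009, -3.045]
ft_force: [-1.5, 0.8, -1.4]
finger_gap: 0.0424
grip_force: 0.0
```

>>> {"api": "arm_command", "payload": {"moves": [[0, -0.3, 1, 0, 0, 0, 0], [0, 0, 1, 0, 0, 0, 0], [0, 0, 0.5, 0, 0, 0, 0], [0, 0, 0, 0, 0, 0, 0]]}}

```text
time: 3.35
eef_pos: [0.583, -0.2209, 0.0972]
ee_rot: [3.138, -0.006, -3.041]
ft_force: [-0.2, 0.6, 0.1]
finger_gap: 0.0428
grip_force: 0.0
```

Run:
```python
from h import *
for n,(x0,y0,x1,y1),o in(("scene",(150,200,310,340),(0,0)),("top",(300,150,400,270),(0,0))):
    f=cv2.cvtColor(grab_frame(n),cv2.COLOR_RGB2BGR);cv2.imwrite(f'pics/{n}1.png',f)
    g=cv2.resize(f[y0:y1,x0:x1],(400,int(400*(y1-y0)/(x1-x0))),interpolation=cv2.INTER_CUBIC)
    g=g[:480];
    if n=='scene': A=cv2.copyMakeBorder(g,0,480-g.shape[0],0,0,0)
    else: A=np.hstack([A,cv2.copyMakeBorder(g,0,480-g.shape[0],0,0,0)])
cv2.imwrite('pics/near1.png',A);s=status.get_state();print(s['eef_pos'],s['ee_rot'],s['joint_pos'])
```

```text
[ 0.58556012 -0.22217016  0.10094766] [ 3.14112903e+00 -1.39078233e-04 -3.04084290e+00] [ 0.11194571  0.61419273  0.26761054  1.77974601 -0.21959576  0.77708996
  2.16178199]
```

View pics/near1.png

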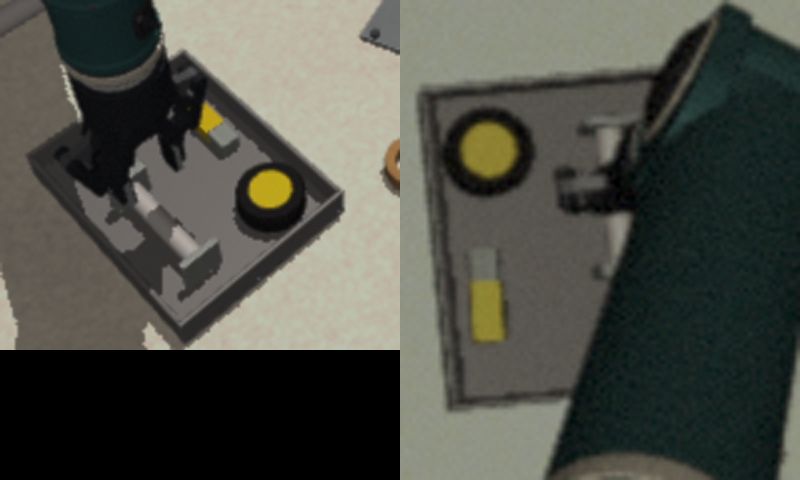

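The fingers straddle the tube between collar and tail plate (left panel ≈(150,200)), clear of the wheel and motor. I'll go down and close.

>>> {"api": "arm_command", "payload": {"moves": [[0, 0, 0.8, 0, 0, 0, 0], [0, 0, 0.8, 0, 0, 0, 0], [0, 0, 0.5, 0, 0, 0, 0], [0, 0, 0.27, 0, 0, 0, 0], [0, 0, 0, 0, 0, 0, 0]]}}

```text
time: 3.87
eef_pos: [0.585, -0.2224, 0.0286]
ee_rot: [3.141, -0.001, -3.041]
ft_force: [0.4, -0.2, -0.1]
finger_gap: 0.0423
grip_force: 0.0
```

>>> {"api": "arm_command", "payload": {"moves": [[0, 0, 0, 0, 0, 0, -1], [0, 0, 0, 0, 0, 0, -1], [0, 0, 0, 0, 0, 0, -1], [0, 0, 0, 0, 0, 0, -1], [0, 0, 0, 0, 0, 0, -1]], "force": 60}}

```text
time: 4.28
eef_pos: [0.5864, -0.2234, 0.0309]
ee_rot: [-3.14, 0.003, -3.042]
ft_force: [0.2, -0.5, 6.3]
finger_gap: 0.0181
grip_force: 59.1
```

>>> {"api": "arm_command", "payload": {"moves": [[0, 0, -0.5, 0, 0, 0, -1], [0, 0, -0.8, 0, 0, 0, -1], [0, 0, -1, 0, 0, 0, -1], [0, 0, -1, 0, 0, 0, -1], [0, 0, -0.7, 0, 0, 0, -1]]}}

```text
time: 4.7
eef_pos: [0.5859, -0.2232, 0.1528]
ee_rot: [-3.141, 0.003, -3.042]
ft_force: [-0.1, -0.2, -1.1]
finger_gap: 0.0179
grip_force: 58.8
```

>>> {"api": "arm_command", "payload": {"moves": [[0, 0, 0, 0, 0, 0, -1], [0, 0, 0, 0, 0, 0, -1]]}}

```text
time: 4.87
eef_pos: [0.5859, -0.223, 0.1513]
ee_rot: [-3.141, 0.003, -3.042]
ft_force: [-0.1, 0.2, -2.9]
finger_gap: 0.0177
grip_force: 58.8
```

Run:
```python
from h import *
for n,(x0,y0,x1,y1) in(("scene",(130,170,330,320)),("top",(300,150,400,270))):
    f=cv2.cvtColor(grab_frame(n),cv2.COLOR_RGB2BGR);cv2.imwrite(f'pics/{n}2.png',f)
    g=cv2.resize(f[y0:y1,x0:x1],(400,int(400*(y1-y0)/(x1-x0))),interpolation=cv2.INTER_CUBIC)
    g=cv2.copyMakeBorder(g,0,480-g.shape[0],0,0,0)
    A=g if n=='scene' else np.hstack([A,g])
cv2.imwrite('pics/near2.png',A);s=status.get_state();print(s['eef_pos'],s['ee_rot'],s['ft_force'],s['finger_gap'])
```

```text
[ 0.58445192 -0.22239495  0.14852449] [ 3.14066921e+00 -1.53076420e-03 -3.04167764e+00] [-0.20509761 -0.47791076 -1.80188243] 0.018182187383503395
```

View pics/near2.png

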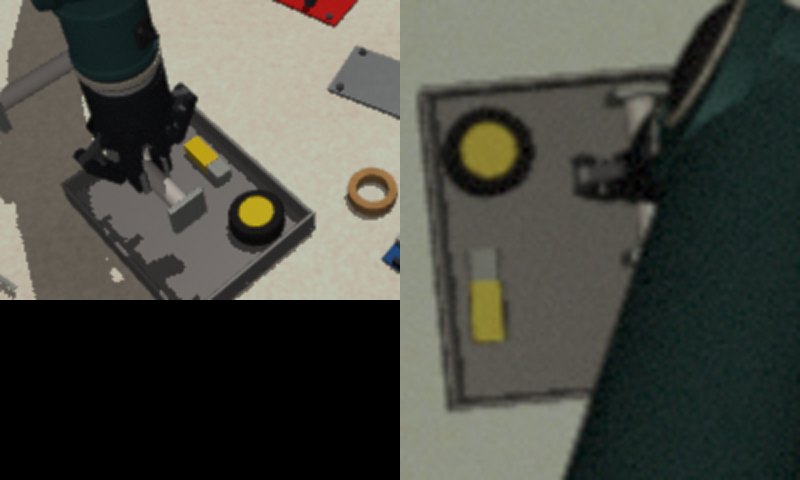

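Lifted and level, held at mid-tube (left panel, tail plate ≈(187,210)). I'll turn to the anchor's direction and carry it over.

>>> {"api": "arm_command", "payload": {"moves": [[0, 0, 0, 0, 0, -0.8, -1], [0, 0, 0, 0, 0, -0.8, -1], [0, 0, 0, 0, 0, -0.8, -1], [0, 0, 0, 0, 0, -0.8, -1], [0, 0, 0, 0, 0, 0, -1]]}}

```text
time: 5.38
eef_pos: [0.5841, -0.2226, 0.1474]
ee_rot: [3.139, -0.002, -2.705]
ft_force: [0.1, -0.3, -1.4]
finger_gap: 0.0176
grip_force: 58.8
```

>>> {"api": "arm_command", "payload": {"moves": [[-0.3, 0.5, 0, 0, 0, 0, -1], [-0.5, 0.93, 0, 0, 0, 0, -1], [-0.5, 0.93, 0, 0, 0, 0, -1], [-0.5, 0.93, 0, 0, 0, 0, -1], [-0.5, 0.93, 0, 0, 0, 0, -1]]}}

```text
time: 5.8
eef_pos: [0.5936, -0.0776, 0.1479]
ee_rot: [3.14, -0.002, -2.71]
ft_force: [0.4, -0.1, -1.8]
finger_gap: 0.0177
grip_force: 58.8
```

>>> {"api": "arm_command", "payload": {"moves": [[-0.5, 0.93, 0, 0, 0, 0, -1], [-0.5, 0.93, 0, 0, 0, 0, -1], [-0.5, 0.93, 0, 0, 0, 0, -1], [-0.5, 0.93, 0, 0, 0, 0, -1], [-0.5, 0.93, 0, 0, 0, 0, -1]]}}

```text
time: 6.22
eef_pos: [0.6029, 0.0805, 0.148]
ee_rot: [3.141, -0.002, -2.709]
ft_force: [-0.0, -0.5, -0.7]
finger_gap: 0.0177
grip_force: 58.8
```

>>> {"api": "arm_command", "payload": {"moves": [[-0.5, 0.93, 0, 0, 0, 0, -1], [-0.5, 0.93, 0, 0, 0, 0, -1], [-0.1, 0.2, 0, 0, 0, 0, -1], [0, 0, 0, 0, 0, 0, -1], [0, 0, 0, 0, 0, 0, -1]]}}

```text
time: 6.63
eef_pos: [0.607, 0.1485, 0.1481]
ee_rot: [-3.141, -0.002, -2.707]
ft_force: [-0.4, -0.8, -2.5]
finger_gap: 0.018
grip_force: 58.8
```

Run:
```python
from h import *
for n,(x0,y0,x1,y1) in(("scene",(270,160,410,265)),("top",(180,130,280,250))):
    f=cv2.cvtColor(grab_frame(n),cv2.COLOR_RGB2BGR);cv2.imwrite(f'pics/{n}3.png',f)
    g=cv2.resize(f[y0:y1,x0:x1],(400,int(400*(y1-y0)/(x1-x0))),interpolation=cv2.INTER_CUBIC)
    g=cv2.copyMakeBorder(g,0,480-g.shape[0],0,0,0)
    A=g if n=='scene' else np.hstack([A,g])
cv2.imwrite('pics/near3.png',A);s=status.get_state();print(s['time'],s['eef_pos'],s['ee_rot'],s['ft_force'],s['finger_gap'],s['joint_pos'])
print(tri((359.5,173.75),(223,270.5)))
```

```text
6.7333 [0.60754579 0.14661043 0.14857397] [-3.14051262e+00 -1.69690417e-03 -2.71019649e+00] [-0.33144012 -1.23891292 -0.79401398] 0.018057649826841247 [-0.410198    0.54064396  0.16024264  1.75430988 -0.10711987  0.85666718
  1.80013064]
(array([ 0.64355879, -0.21437127,  0.15567087]), np.float64(0.001799273020981368))
```

View pics/near3.png

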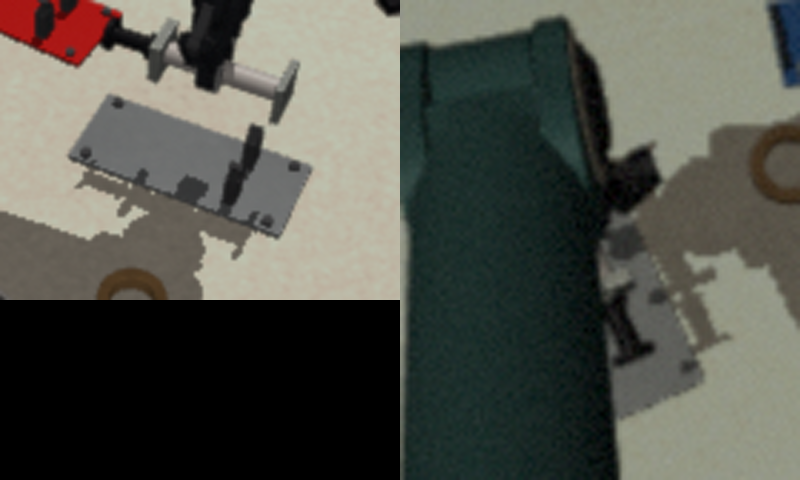

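```bash
python3 - <<'E'
from h import *
t=np.array([.6075,.1466,.1486]);y=np.radians(24.7);a=np.array([np.cos(y),np.sin(y),0]);b=np.array([-a[1],a[0],0]);k=[0,0,1]
B=lambda p:t+a*(.007+p[0]/1e3)+b*p[1]/1e3+np.array([0,0,(p[2]-20)/1e3-.005])
f=lambda n,P:(project(n,P)-([270,160] if n=='scene' else [180,130]))*(400/140 if n=='scene' else 4)+([0,0] if n=='scene' else [400,0])
for q in((57,20,40),(57,-20,40),(57,-20,0),(57,20,0),(-60,20,40),(-60,-20,40),(-60,-20,0)):print(q,f('scene',B(q)).round())
for q in((-76,0,20),(-103,15,20),(-103,-15,20)):print(q,f('top',B(q)).round(),f('scene',B(q)).round())
E
python3 - <<'E'
import cv2;a=cv2.imread('pics/scene3.png')[160:205,305:380];cv2.imwrite('pics/z3.png',cv2.resize(a,None,fx=10.6,fy=10.6,interpolation=cv2.INTER_CUBIC))
E
```

```text
(57, 20, 40) [295.  60.]
(57, -20, 40) [278.  92.]
(57, -20, 0) [272. 125.]
(57, 20, 0) [288.  94.]
(-60, 20, 40) [164.  16.]
(-60, -20, 40) [144.  45.]
(-60, -20, 0) [142.  79.]
(-76, 0, 20) [615. 318.] [136.  42.]
(-103, 15, 20) [611. 364.] [114.  21.]
(-103, -15, 20) [652. 345.] [99. 43.]
```

View pics/z3.png

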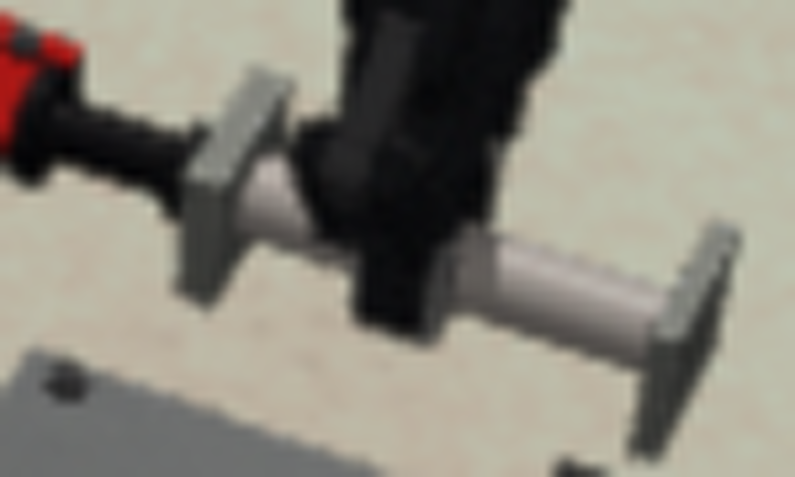

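The tail plate and collar corners fit a level pose, with the balance about 11 mm ahead of the TCP. I'll check the slot's middle from dark masks in the first images.

Run:
```python
from h import *
o=np.array([.577,.142]);c,s=np.cos(np.radians(25)),np.sin(np.radians(25))
A=lambda P:(np.array([[c,s],[-s,c]])@(P[:2]-o)*1e3).round(1)
for n,(x0,y0,x1,y1) in(('top',(205,174,240,192)),('scene',(345,203,367,237))):
    im=cv2.imread(f'pics/{n}0.png')[y0:y1,x0:x1];m=(im.max(2)<60).astype(np.uint8)
    k,l,st,ce=cv2.connectedComponentsWithStats(m,connectivity=4)
    for i in range(1,k):
        if st[i,4]<8: continue
        u=ce[i]+[x0,y0];ys,xs=np.where(l==i)
        lo=xs.min()+x0,xs.max()+x0,ys.min()+y0,ys.max()+y0
        print(n,u.round(1),st[i,4],lo,'z.03',A(plane(n,u,.03)),'z.05',A(plane(n,u,.05)))
P=lambda x,y,z:np.r_[o+[c*x-s*y,s*x+c*y],z]
for y in(13.5,-13.5):
  for z in(.04,.006): print(y,z,[ (n,project(n,P(.066,y/1e3,z)).round(1)) for n in('top','scene')])
```

```text
top [205.9 176.9] 8 (np.int64(205), np.int64(207), np.int64(176), np.int64(178)) z.03 [99.6 33.2] z.05 [94.7 31.7]
top [228.8 179.2] 65 (np.int64(224), np.int64(235), np.int64(176), np.int64(183)) z.03 [ 65.3 -25.9] z.05 [ 61.  -26.4]
top [214.3 185.7] 61 (np.int64(210), np.int64(220), np.int64(182), np.int64(190)) z.03 [65.  20.9] z.05 [60.7 19.6]
scene [353.7 219.6] 181 (np.int64(346), np.int64(361), np.int64(204), np.int64(235)) z.03 [68.4 -8.7] z.05 [ 72.4 -25.2]
13.5 0.04 [('top', array([216. , 183.8])), ('scene', array([356.4, 210.9]))]
13.5 0.006 [('top', array([217.6, 185.8])), ('scene', array([354.9, 219.3]))]
-13.5 0.04 [('top', array([224.4, 180.1])), ('scene', array([352.6, 218.1]))]
-13.5 0.006 [('top', array([225.8, 182.1])), ('scene', array([351.2, 226.4]))]
```

>>> {"api": "arm_command", "payload": {"moves": [[0, 0.26, 0, 0, 0, 0, -1], [0, 0, 0.8, 0, 0, 0, -1], [0, 0, 0.9, 0, 0, 0, -1], [0, 0, 0.7, 0, 0, 0, -1], [0, 0, 0, 0, 0, 0, -1]]}}

```text
time: 7.15
eef_pos: [0.6011, 0.1544, 0.073]
ee_rot: [3.141, -0.008, -2.709]
ft_force: [-0.8, -0.6, -2.2]
finger_gap: 0.0183
grip_force: 58.8
```

>>> {"api": "arm_command", "payload": {"moves": [[0, 0, 0.1, 0, 0, 0, -1], [0, 0, 0.15, 0, 0, 0, -1], [0, 0, 0.15, 0, 0, 0, -1], [0, 0, 0, 0, 0, 0, -1]]}}

```text
time: 7.48
eef_pos: [0.6047, 0.1561, 0.0655]
ee_rot: [-3.142, 0.001, -2.707]
ft_force: [0.6, -0.6, -2.6]
finger_gap: 0.0182
grip_force: 58.8
```

>>> {"api": "arm_command", "payload": {"moves": [[0, -0.05, 0.1, 0, 0, 0, -1], [0, 0, 0.15, 0, 0, 0, -1], [0, 0, 0.1, 0, 0, 0, -1], [0, 0, 0, 0, 0, 0, -1]]}}

```text
time: 7.82
eef_pos: [0.6046, 0.1546, 0.054]
ee_rot: [3.141, -0.001, -2.707]
ft_force: [0.1, -0.2, -0.8]
finger_gap: 0.0178
grip_force: 58.8
```

Run:
```python
from h import *
f=cv2.cvtColor(grab_frame('scene'),cv2.COLOR_RGB2BGR);cv2.imwrite('pics/scene4.png',f)
s=status.get_state();print(s['eef_pos'],s['ee_rot'],s['ft_force'])
cv2.imwrite('pics/near4.png',cv2.resize(f[165:250,290:400],None,fx=7,fy=7,interpolation=cv2.INTER_CUBIC))
```

```text
[0.60472426 0.15471658 0.05426614] [ 3.14141741e+00 -8.11278415e-04 -2.70672597e+00] [-0.15950608 -0.80680437 -1.25973565]
```

View pics/near4.png

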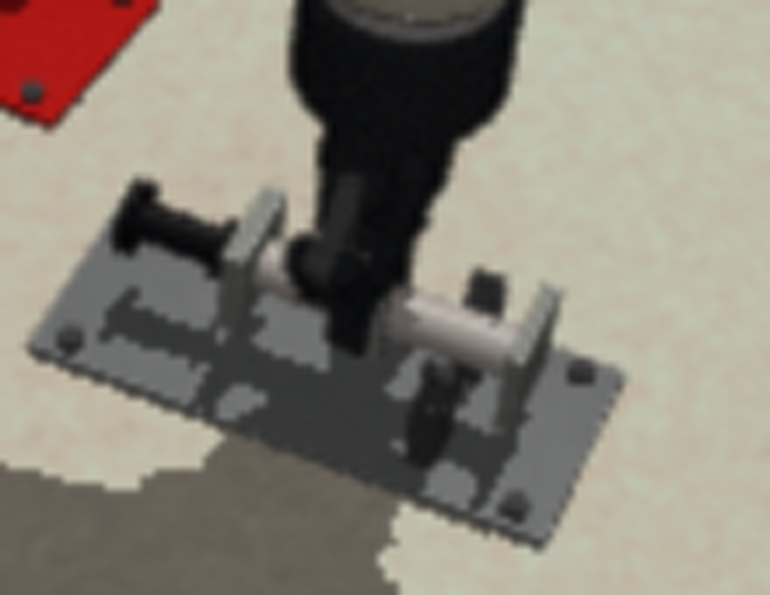

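The tube lies between the cheeks ((485,285) and (435,400)), with the tail plate behind them at (530,350). Going on down.

>>> {"api": "arm_command", "payload": {"moves": [[0, 0, 0.2, 0, 0, 0, -1], [0, 0, 0.2, 0, 0, 0, -1], [0, 0, 0.15, 0, 0, 0, -1], [0, 0, 0, 0, 0, 0, -1]]}}

```text
time: 8.2
eef_pos: [0.6041, 0.1545, 0.0367]
ee_rot: [3.141, -0.002, -2.707]
ft_force: [0.5, -1.0, -1.1]
finger_gap: 0.0179
grip_force: 58.8
```

>>> {"api": "arm_command", "payload": {"moves": [[0, 0, 0.1, 0, 0, 0, -1], [0, 0, 0.1, 0, 0, 0, -1], [0, 0, 0, 0, 0, 0, -1], [0, 0, 0, 0, 0, 0, -1]]}}

```text
time: 8.53
eef_pos: [0.6051, 0.1548, 0.0321]
ee_rot: [-3.142, 0.0, -2.707]
ft_force: [-0.5, -0.2, -1.3]
finger_gap: 0.0177
grip_force: 58.9
```

>>> {"api": "arm_command", "payload": {"moves": [[0, 0, 0.05, 0, 0, 0, -1], [0, 0, 0, 0, 0, 0, -1], [0, 0, 0, 0, 0, 0, -1]]}}

```text
time: 8.78
eef_pos: [0.6052, 0.1548, 0.0319]
ee_rot: [3.141, 0.0, -2.707]
ft_force: [-1.9, 0.2, 7.2]
finger_gap: 0.0179
grip_force: 59.9
```

>>> {"api": "arm_command", "payload": {"moves": [[0, 0, 0.05, 0, 0, 0, -1], [0, 0, 0, 0, 0, 0, -1], [0, 0, 0, 0, 0, 0, -1]]}}

```text
time: 9.03
eef_pos: [0.6052, 0.1548, 0.0318]
ee_rot: [3.141, 0.0, -2.707]
ft_force: [-6.8, -1.3, 17.8]
finger_gap: 0.0177
grip_force: 61.0
```

>>> {"api": "arm_command", "payload": {"moves": [[0, 0, 0, 0, 0, 0, 0], [0, 0, 0, 0, 0, 0, 0], [0, 0, 0, 0, 0, 0, 0], [0, 0, 0, 0, 0, 0, 0], [0, 0, 0, 0, 0, 0, 0]]}}

```text
time: 9.45
eef_pos: [0.605, 0.1547, 0.0289]
ee_rot: [-3.142, -0.0, -2.707]
ft_force: [0.2, 0.3, 0.1]
finger_gap: 0.0428
grip_force: 0.0
```

>>> {"api": "arm_command", "payload": {"moves": [[0, 0, -0.4, 0, 0, 0, 0], [0, 0, -0.8, 0, 0, 0, 0], [0, 0, -0.8, 0, 0, 0, 0], [0, 0, 0, 0, 0, 0, 0], [0, 0, 0, 0, 0, 0, 0]]}}

```text
time: 9.87
eef_pos: [0.6063, 0.1551, 0.0915]
ee_rot: [-3.141, 0.004, -2.707]
ft_force: [-0.1, -0.2, -0.7]
finger_gap: 0.0427
grip_force: 0.0
```

>>> {"api": "arm_command", "payload": {"moves": [[0.6, 0, 0, 0, 0, 0, 0], [0.8, 0, 0, 0, 0, 0, 0], [0.7, 0, 0, 0, 0, 0, 0], [0.33, 0, 0, 0, 0, 0, 0], [0, 0, 0, 0, 0, 0, 0]]}}

```text
time: 10.28
eef_pos: [0.5367, 0.1229, 0.0886]
ee_rot: [3.141, -0.003, -2.708]
ft_force: [0.3, -0.2, -0.3]
finger_gap: 0.0425
grip_force: 0.0
```

Run:
```python
from h import *
for n in('scene','top'):
    f=cv2.cvtColor(grab_frame(n),cv2.COLOR_RGB2BGR);cv2.imwrite(f'pics/{n}5.png',f)
s=status.get_state();print(s['time'],s['eef_pos'],s['ee_rot'],s['ft_force'])
# bright tube/plates in scene; plates' ends
x0,y0,x1,y1=295,180,390,245
c=cv2.imread('pics/scene5.png')[y0:y1,x0:x1].astype(int)
o=cv2.imread('pics/scene0.png')[y0:y1,x0:x1].astype(int)
m=((c[...,2]>c[...,0]+2)&(c.mean(2)>115)&(o.mean(2)<115)).astype(np.uint8)
k,l,st,ce=cv2.connectedComponentsWithStats(m)
for i in range(1,k):
    if st[i,4]>15: print(st[i]+[x0,y0,0,0,0],ce[i]+[x0,y0])
t=np.array([.6052,.1548,.032]);y=np.radians(24.9);a=np.array([np.cos(y),np.sin(y),0]);b=np.array([-a[1],a[0],0])
B=lambda p:t+a*(.011+p[0]/1e3)+b*p[1]/1e3+np.array([0,0,(p[2]-20)/1e3-.006])
for q in((-50,0,30),(50,0,30),(-84,0,20),(-106,0,20),(57,20,40),(57,-20,40),(57,-20,0)):print(q,project('scene',B(q)).round(1),project('top',B(q)).round(1))
```

```text
10.3833 [0.53973765 0.12443176 0.08926271] [-3.14151384e+00  1.04635370e-03 -2.70674796e+00] [0.42989836 0.23155382 0.38201547]
[322 200   7   8  26] [324.84615385 203.30769231]
[327 205  41  17 197] [345.99492386 212.88832487]
(-50, 0, 30) [327.8 205.9] [230.6 204.9]
(50, 0, 30) [363.9 219.1] [217.  174.2]
(-84, 0, 20) [315.8 204.1] [235.6 215.8]
(-106, 0, 20) [308.4 201.4] [238.6 222.5]
(57, 20, 40) [369.7 212.1] [209.3 174.1]
(57, -20, 40) [364.3 223. ] [221.9 168.6]
(57, -20, 0) [362.2 232.8] [223.5 171.4]
```

The tube's outline matches the prediction, so the balance lies in place. Down onto the handle waist and grip.

>>> {"api": "arm_command", "payload": {"moves": [[0, 0, 0.7, 0, 0, 0, 0], [0, 0, 0.7, 0, 0, 0, 0], [0, 0, 0.4, 0, 0, 0, 0], [0, 0, 0.17, 0, 0, 0, 0], [0, 0, 0, 0, 0, 0, 0]]}}

```text
time: 10.8
eef_pos: [0.5388, 0.1241, 0.0288]
ee_rot: [3.141, -0.002, -2.707]
ft_force: [0.6, -0.9, 0.2]
finger_gap: 0.0427
grip_force: 0.0
```

>>> {"api": "arm_command", "payload": {"moves": [[0, 0, 0, 0, 0, 0, -1], [0, 0, 0, 0, 0, 0, -1], [0, 0, 0, 0, 0, 0, -1], [0, 0, 0, 0, 0, 0, -1], [0, 0, 0, 0, 0, 0, -1]], "force": 60}}

```text
time: 11.22
eef_pos: [0.5398, 0.1243, 0.031]
ee_rot: [-3.141, 0.002, -2.707]
ft_force: [-0.7, 0.7, 2.4]
finger_gap: 0.0143
grip_force: 58.6
```

>>> {"api": "arm_command", "payload": {"moves": [[0.2, 0, 0, 0, 0, 0, -1], [0.2, 0, 0, 0, 0, 0, -1], [0, 0, 0, 0, 0, 0, -1], [0, 0, 0, 0, 0, 0, -1]]}}

```text
time: 11.55
eef_pos: [0.5286, 0.1192, 0.0308]
ee_rot: [-3.141, 0.002, -2.707]
ft_force: [1.8, 1.3, 4.9]
finger_gap: 0.0141
grip_force: 58.8
```

>>> {"api": "arm_command", "payload": {"moves": [[0.2, 0, 0, 0, 0, 0, -1], [0.2, 0, 0, 0, 0, 0, -1], [0, 0, 0, 0, 0, 0, -1], [0, 0, 0, 0, 0, 0, -1]]}}

```text
time: 11.88
eef_pos: [0.5173, 0.1139, 0.0305]
ee_rot: [-3.141, 0.001, -2.707]
ft_force: [3.6, 1.5, 3.8]
finger_gap: 0.0139
grip_force: 58.9
```

>>> {"api": "arm_command", "payload": {"moves": [[0.2, 0, 0, 0, 0, 0, -1], [0.2, 0, 0, 0, 0, 0, -1], [0, 0, 0, 0, 0, 0, -1], [0, 0, 0, 0, 0, 0, -1]]}}

```text
time: 12.22
eef_pos: [0.507, 0.1091, 0.0304]
ee_rot: [-3.141, 0.002, -2.707]
ft_force: [4.5, 2.5, 2.5]
finger_gap: 0.0138
grip_force: 58.7
```

>>> {"api": "arm_command", "payload": {"moves": [[0.2, 0, 0, 0, 0, 0, -1], [0.2, 0, 0, 0, 0, 0, -1], [0, 0, 0, 0, 0, 0, -1], [0, 0, 0, 0, 0, 0, -1]]}}

```text
time: 12.55
eef_pos: [0.4969, 0.1043, 0.0304]
ee_rot: [-3.141, 0.004, -2.707]
ft_force: [6.2, 2.1, 0.2]
finger_gap: 0.0137
grip_force: 58.5
```

Run:
```python
from h import *
for n in('scene','top'):
    f=cv2.cvtColor(grab_frame(n),cv2.COLOR_RGB2BGR);cv2.imwrite(f'pics/{n}6.png',f)
s=status.get_state();print(s['time'],s['eef_pos'],s['ft_force'],s['finger_gap'])
x0,y0,x1,y1=295,180,390,245
o=cv2.imread('pics/scene0.png')[y0:y1,x0:x1].astype(int)
for j in(5,6):
    c=cv2.imread(f'pics/scene{j}.png')[y0:y1,x0:x1].astype(int)
    m=((c[...,2]>c[...,0]+2)&(c.mean(2)>115)&(o.mean(2)<115)).astype(np.uint8)
    k,l,st,ce=cv2.connectedComponentsWithStats(m)
    for i in range(1,k):
        if st[i,4]>15: print(j,st[i]+[x0,y0,0,0,0],ce[i]+[x0,y0])
```

```text
12.65 [0.49711222 0.10438778 0.03039115] [6.59564632 3.40744048 0.93473759] 0.013796236429699918
5 [322 200   7   8  26] [324.84615385 203.30769231]
5 [327 205  41  17 197] [345.99492386 212.88832487]
6 [308 197  15   9  39] [317.20512821 201.28205128]
6 [321 203  41  16 201] [340.10447761 210.33333333]
```

The balance slid about 17 mm onto the cheeks and the plunger is now drawn about 29 mm. I'll draw the remaining ~15 mm.

>>> {"api": "arm_command", "payload": {"moves": [[0.2, 0, 0, 0, 0, 0, -1], [0.2, 0, 0, 0, 0, 0, -1], [0.12, 0, 0, 0, 0, 0, -1], [0, 0, 0, 0, 0, 0, -1], [0, 0, 0, 0, 0, 0, -1]]}}

```text
time: 13.07
eef_pos: [0.484, 0.0983, 0.0307]
ee_rot: [-3.14, 0.006, -2.706]
ft_force: [8.8, 3.2, 0.8]
finger_gap: 0.0139
grip_force: 58.4
```

>>> {"api": "arm_command", "payload": {"moves": [[0, 0, 0, 0, 0, 0, -1], [0, 0, 0, 0, 0, 0, -1]]}}

```text
time: 13.23
eef_pos: [0.4842, 0.0983, 0.0307]
ee_rot: [-3.14, 0.006, -2.706]
ft_force: [8.3, 4.2, 0.5]
finger_gap: 0.0139
grip_force: 58.4
```

Run:
```python
from h import *
F=[];S=[]
for i in range(8):
    f=cv2.cvtColor(grab_frame('scene' if i<6 else 'top'),cv2.COLOR_RGB2BGR)
    (S if i<6 else F).append(f.astype(float));s=status.get_state();print((s['ft_force']@[.9063,.4226,0]).round(2),end=' ')
f=np.mean(S,0).astype(np.uint8);cv2.imwrite('pics/scene7.png',f);g=np.mean(F,0).astype(np.uint8);cv2.imwrite('pics/top7.png',g)
print(s['eef_pos'],s['finger_gap'])
A=cv2.resize(f[175:240,280:380],(800,520),interpolation=cv2.INTER_CUBIC);cv2.imwrite('pics/near7.png',A)
y=np.radians(25);a=np.array([np.cos(y),np.sin(y),0]);t=np.array([*s['eef_pos'][:2],.026])
W=np.array([.577,.142,0.026])+a*.022
for d in(-60,-50,50,57,-68,-105): 
    print(d,((project('scene',W+a*d/1e3)-[280,175])*8).round(), project('scene',W+a*d/1e3))
print('grip',((project('scene',t)-[280,175])*8).round(), 'plunger est',((W-t)@a*1e3-84).round(1))
```

```text
8.72 9.38 9.54 10.61 9.93 8.89 9.92 9.06 [0.48422287 0.09833904 0.0306848 ] 0.01416427843379604
-60 [298. 237.] [317.25536943 204.5946384 ]
-50 [325. 247.] [320.68396197 205.84517398]
50 [609. 350.] [356.09667002 218.76150947]
57 [629. 358.] [358.65497078 219.69461718]
-68 [276. 229.] [314.52674368 203.59940681]
-105 [177. 192.] [302.06900819 199.05560601]
grip [124. 174.] plunger est 40.5
```

View pics/near7.png

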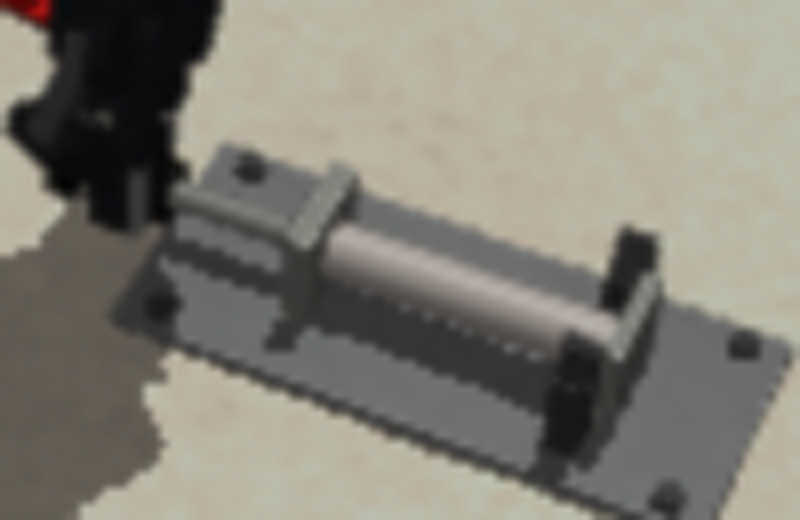

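Run:
```python
from h import *
y=np.radians(25);a=np.array([np.cos(y),np.sin(y),0]);b=np.array([-a[1],a[0],0])
W=np.array([.577,.142,0.026])+a*.022
for n in('top','scene'):
    g=cv2.GaussianBlur(cv2.imread(f'pics/{n}7.png'),(1,1),0).mean(2).astype(np.float32)
    for off in(-2,0,2):
        d=np.arange(-112,-38,2);P=np.array([project(n,W+a*q/1e3+b*off/1e3+[0,0,.004]) for q in d],np.float32)
        print(n,off,dict(zip(d.tolist(),cv2.remap(g,P[:,:1],P[:,1:],1).ravel().astype(int).tolist())))
```

```text
top -2 {-112: 15, -110: 16, -108: 15, -106: 16, -104: 16, -102: 13, -100: 14, -98: 17, -96: 19, -94: 21, -92: 23, -90: 20, -88: 19, -86: 18, -84: 17, -82: 18, -80: 20, -78: 21, -76: 22, -74: 22, -72: 21, -70: 23, -68: 29, -66: 35, -64: 34, -62: 34, -60: 34, -58: 31, -56: 31, -54: 28, -52: 31, -50: 42, -48: 66, -46: 91, -44: 112, -42: 121, -40: 126}
top 0 {-112: 15, -110: 16, -108: 15, -106: 16, -104: 19, -102: 15, -100: 15, -98: 16, -96: 18, -94: 21, -92: 19, -90: 18, -88: 19, -86: 18, -84: 17, -82: 18, -80: 19, -78: 22, -76: 23, -74: 23, -72: 24, -70: 26, -68: 27, -66: 33, -64: 35, -62: 34, -60: 33, -58: 32, -56: 32, -54: 30, -52: 28, -50: 40, -48: 58, -46: 85, -44: 105, -42: 120, -40: 128}
top 2 {-112: 13, -110: 16, -108: 16, -106: 17, -104: 17, -102: 17, -100: 16, -98: 15, -96: 15, -94: 19, -92: 17, -90: 17, -88: 18, -86: 17, -84: 17, -82: 16, -80: 16, -78: 21, -76: 22, -74: 20, -72: 25, -70: 26, -68: 24, -66: 29, -64: 35, -62: 34, -60: 33, -58: 32, -56: 31, -54: 30, -52: 27, -50: 35, -48: 47, -46: 74, -44: 97, -42: 116, -40: 126}
scene -2 {-112: 14, -110: 22, -108: 53, -106: 81, 
[... 389 characters left out ...]
 -102: 114, -100: 116, -98: 117, -96: 117, -94: 114, -92: 113, -90: 116, -88: 118, -86: 115, -84: 114, -82: 116, -80: 117, -78: 115, -76: 113, -74: 114, -72: 117, -70: 116, -68: 112, -66: 112, -64: 118, -62: 125, -60: 129, -58: 133, -56: 125, -54: 97, -52: 79, -50: 121, -48: 143, -46: 147, -44: 147, -42: 147, -40: 147}
scene 2 {-112: 11, -110: 23, -108: 50, -106: 86, -104: 107, -102: 119, -100: 118, -98: 115, -96: 117, -94: 120, -92: 116, -90: 115, -88: 116, -86: 120, -84: 118, -82: 116, -80: 118, -78: 120, -76: 118, -74: 115, -72: 117, -70: 120, -68: 117, -66: 110, -64: 116, -62: 127, -60: 129, -58: 130, -56: 126, -54: 94, -52: 99, -50: 136, -48: 152, -46: 157, -44: 158, -42: 160, -40: 158}
```

The ring isn't visible past the collar, which means the plunger is at or below about 46 mm. Force (9.5 N → 44.4 mm) and travel (~43.7 mm) agree, while the absolute estimate is 40.5 mm. I'll nudge 1 mm further, settle and check.

>>> {"api": "arm_command", "payload": {"moves": [[0.04, 0, 0, 0, 0, 0, -1], [0, 0, 0, 0, 0, 0, -1], [0, 0, 0, 0, 0, 0, -1], [0, 0, 0, 0, 0, 0, -1], [0, 0, 0, 0, 0, 0, -1]]}}

```text
time: 14.05
eef_pos: [0.4832, 0.0979, 0.0307]
ee_rot: [-3.14, 0.007, -2.706]
ft_force: [8.5, 3.9, -0.3]
finger_gap: 0.0138
grip_force: 58.4
```

Run:
```python
from h import *
F=[];S=[]
for i in range(12):
    S.append(grab_frame('scene')[...,::-1].astype(float));s=status.get_state();F.append(s['ft_force']@[.9063,.4226,0])
print(np.mean(F),np.std(F),s['eef_pos'],s['grip_force'],s['finger_gap'])
f=np.mean(S,0).astype(np.uint8);x0,y0,x1,y1=295,180,390,245
o=cv2.imread('pics/scene0.png')[y0:y1,x0:x1].astype(int);R_={}
for j,im in((5,cv2.imread('pics/scene5.png')),(7,f)):
    c=im[y0:y1,x0:x1].astype(int);m=((c[...,2]>c[...,0]+2)&(c.mean(2)>115)&(o.mean(2)<115)).astype(np.uint8)
    k,l,st,ce=cv2.connectedComponentsWithStats(m);i=1+np.argmax(st[1:,4]);print(j,st[i]+[x0,y0,0,0,0],ce[i]+[x0,y0])
```

```text
9.480646410542827 0.3505949002523807 [0.48324915 0.09786971 0.0307243 ] 58.437455892562866 0.013903273514643563
5 [327 205  41  17 197] [345.99492386 212.88832487]
7 [321 203  41  16 200] [340.13  210.325]
```

```bash
python3 -c "
from cell import env
print(env.job_done())"
```

```text
the job is handed in; nothing more can be done
None
```

I handed the job in with the balance in the grey anchor, its tail plate drawn tight against the cheeks, and the handle still held about 44 mm out; this 44 mm comes from the spring force (9.5 N) and the arm's travel, because the collar and the arm hid the ring from both cameras.

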